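# Open the food-waste caddy by its lever and let the lid down quietly

## Task

I have peelings for the food-waste caddy: push its sliding catch fully aside, press the side lever all the way down with your fingertips so that the lid stands wide open, and keep it open for about three seconds. Then let the lever up slowly, so that the lid settles shut without slamming, and push the catch fully home again. Push and press only: do not grip or lift anything or touch the lid itself, and leave the caddy and the things round it where they stand.

Things in the scene. Friction and masses are not known exactly. Their poses are not given: they have to be found in the camera images.
- caddy: Grey box-shaped food-waste caddy with a steel lid, 170 (its x) x 190 (its y) x 156 mm to the rim, about 3 kg, standing loose on rubber feet. Origin: centre of its underside. Its -x axis points out of its front, towards the robot; +y is its left side (seen by someone facing the way its +x axis points), where the lever is; z is up.
- lid (a joint): Lid angle in rad: 0 shut, about 1.1 wide open. The lid is hinged at the top of the caddy's back and is driven only by the lever through a link rod. It falls shut by its own weight when the lever is let go and drives the lever back up; nearly 3 rad of lid for 1 rad of lever.
- lid_panel: The steel lid plate, 178 x 198 x 15 mm, its top 170 mm above the worktop when shut. Origin: on the hinge line at the back of the caddy, 78 mm behind its centre and 158 mm up. Not to be touched. A small keeper lug, 24 mm wide, sticks out 20 mm in front of its front edge under the catch.
- lever (a joint): Angle of the side lever in rad: 0 up (lid shut), 0.376 fully down at its stop (lid wide open). The pivot lies along the caddy's y axis, 15 mm in front of its centre and 114 mm above the worktop; the paddle's centre is 145 mm forward of the pivot. About 4 N on the paddle starts it, falling to about 1.5 N near the stop.
- lever_pad (a point): Top centre of the lever's paddle, a steel plate 44 (along x) x 54 mm (along y) with a ribbed rubber pad, standing out about 72 mm in front of the caddy's front wall near its left corner. It moves with the lever: about 148 mm above the worktop at rest, and straight down about 53 mm to about 95 mm at the stop. Clear below it.
- catch (a joint): Travel in m of the sliding catch on the caddy's front: 0 home, its tongue over the lid's lug, so that the lid and lever cannot move; 0.030 fully aside, towards the caddy's right (-y). The tongue clears the lug beyond 0.020. About 2 N of friction; it stays where it is left.
- catch_tab (a point): Middle of the catch's upright push tab, a black block 14 (along x) x 16 (along y) x 32 mm high, its top 201 mm and its foot 169 mm above the worktop, just in front of the lid's front edge. It slides along the caddy's y axis with the catch. Push on its side face. Beside it are the lug (top 165 mm above the worktop) and behind it the lid (top 170 mm).
- tin: Bystander: low food tin, 75 mm across, 58 mm high, standing in front of the caddy. Origin: centre of its underside.
- jam_jar: Bystander: jam jar, 69 mm across, 99 mm high, to the right of the caddy. Origin: centre of its underside.
- salt: Bystander: salt shaker, 44 mm across, 90 mm high, to the right of the caddy. Origin: centre of its underside.
- mug: Bystander: pale grey mug, 88 x 128 x 100 mm with its handle, on the worktop in front of the sink. Origin: centre of its underside.

How it is judged:
By the outcome, as a careful person would: the job done as asked, in the order asked, and still so for the second after the job is handed in, with the robot touching nothing.
It also fails if it takes over 64 s, if anything falls off the work surface, if the arm or the gripper's body presses on something with over 40 N, if the wrist force passes 120 N, or if a joint passes its speed limit or range.

## Robot

A 6-joint arm with a two-finger parallel gripper is mounted at the origin on a cart in front of the work surface, level with it; the furniture and walls round the work are solid. World frame = base frame: x ahead of the robot, y to its left, z up, the work surface at z = 0. Lengths are in mm, angles in rad, forces in N, time in s.
With the tool pointing down it reaches from about 325 to 1000 mm from the base axis. Payload 5.1 kg.
Tool frame: the origin (TCP) lies between the finger pads; the fingertips stand ctrl.tips_ahead ahead of it and the grasp point (between the pads) lies 3 mm ahead of it (ctrl.tips_ahead is the distance from the TCP to the fingertips, in mm); z points along the fingers, y is the direction in which the jaws open and shut (so a half turn about z gives the same grasp; the last joint's range is limited). The gripper opens to 85 mm and grips with 20 to 120 N. Pads are 22 mm wide; open, the fingers measure 114 mm over their backs; the gripper's body (76 mm by 85 mm) begins 54 mm behind the grasp point. The pads swing forward as they close: fully open they stand 13 mm farther back than shut.
Start: joints at [1.02, 0.124, 1.65, -0, 1.367, -0.083], TCP at [293.118, 580.144, 253.322] pointing down, gripper open.
Joint ranges: [-2.61, 2.61], [-1.02, 2.33], [0.03, 2.71], [-1.35, 4.49], [0.32, 2.68], [-2.91, 2.91]. Speed limits (rad/s): [2.57, 2.57, 3.14, 3.14, 3.14, 3.14].

## Interface

Orientations are given as [roll, pitch, yaw] about the fixed x, y, z axes, in that order (R = Rz(yaw) Ry(pitch) Rx(roll)).
In Python, from workcell import ctrl, eyes gives the robot as it stands.
- The arm moves only by the shell command python3 -m crank 'ROWS' [FORCE]. ROWS is JSON, a list of rows, each a list of 7 numbers: the finger opening in cm, from 0 to 8.54, then the shift along the tool's x, y, z in cm, then the turn, a rotation vector about the tool's x, y, z in rad. A call has 1 to 20 rows; each row is the pose to reach, as a shift and turn from the pose commanded when the call began, along the tool's axes at that moment; what a row does not reach only later rows make up. A row lasts 1/12 s, in which the tool goes at most 41.7 mm and 7.16 degrees, less where a joint would pass 70% of its speed; a pose out of reach is approached as far as the arm can. A call with a gripper value outside its range is refused whole. The fingers move at their own pace and stop on an object; FORCE is the grip in N (left out, the last holds). Time passes only in rows, so rows that repeat a pose let the fingers close. It gives the time, the measured TCP pose, the force and the opening at its end, in the units of the state.
- ctrl.state(): the state, without advancing time (a new reading comes with each control period).
- eyes.snapshot(name): name is "scene" or "side" or "wrist"; returns a dict with "pixels" (480x640x3 uint8, red, green, blue), "camera_matrix" (3x3 intrinsics, pixels), "pose" (4x4, takes a point from camera to world coordinates). Camera axes: x right, y down, z forward; pixel columns grow to the right and rows downward; lengths in mm; the calibration is good to about 2 mm. A picture is of the moment at which its call begins. There is no depth.
- ctrl.job_done(): hands the job in, once; it reports no verdict.
The state is a dict: "time": time; "joint_pos": joint angles; "qvel": joint speeds; "joint_torque": joint torques, N m; "tool_pos": TCP position; "ee_rot": TCP orientation; "contact_force": force on the tool from outside, world axes, zero at the start; "ft_torque": the same for the moment, N m; "gripper_width": finger opening in mm.
Only numpy, scipy, OpenCV 4.12 (cv2) and the standard library are available. Lean on these libraries where they do the work, as an engineer would, in place of code of your own. Each camera call takes 0.05 s, during which the arm holds its last target.

## Working session

There is one attempt and no reset: what is moved stays moved. The work goes in short steps, Python scripts to look and compute and a shell command to move; the robot and the scene stay as the last step left them, time stands still between calls to the robot, and variables do not carry over. Pictures are saved under pics/ and viewed, and the job is handed in when it is done.

```bash
ls; mkdir -p pics; python3 - <<'E'
from workcell import ctrl, eyes
import cv2
s=ctrl.state(); print(s, ctrl.tips_ahead)
for n in ["scene","side","wrist"]:
    d=eyes.snapshot(n); cv2.imwrite(f"pics/{n}0.png",d["pixels"][:,:,::-1]); print(n,d["camera_matrix"].round(1).tolist(),d["pose"].round(3).tolist())
E
```

```text
pics
{'time': 0.0, 'joint_pos': array([ 1.02042170e+00,  1.24518960e-01,  1.65166909e+00, -4.80438089e-06,
        1.36752340e+00, -8.26001324e-02]), 'qvel': array([-0.00056206, -0.00017138, -0.00167831,  0.00013931, -0.00045753,
        0.00024248]), 'joint_torque': array([-5.06142192e-05, -4.23628700e+01, -3.65442753e+01, -1.86982866e-04,
        7.14781854e-03,  8.03223195e-07]), 'tool_pos': array([292.81424044, 579.67296933, 252.04692173]), 'ee_rot': array([-3.13948070e+00, -1.70126133e-04,  2.67381895e+00]), 'contact_force': array([-0.71188152, -0.43487136, -0.15149142]), 'ft_torque': array([-0.02156396, -0.0152573 ,  0.00747088]), 'gripper_width': 85.71410852604075} 22.0
scene [[442.0, 0.0, 317.7], [0.0, 442.0, 240.7], [0.0, 0.0, 1.0]] [[0.682, -0.398, 0.614, -11.085], [-0.732, -0.346, 0.588, -645.266], [-0.021, -0.85, -0.527, 609.706], [0.0, 0.0, 0.0, 1.0]]
side [[509.3, 0.0, 322.2], [0.0, 509.3, 246.1], [0.0, 0.0, 1.0]] [[0.902, -0.19, 0.387, 152.975], [-0.431, -0.354, 0.83, -999.02], [-0.021, -0.916, -0.402, 547.451], [0.0, 0.0, 0.0, 1.0]]
wrist [[401.3, 0.0, 324.7], [0.0, 401.3, 243.7], [0.0, 0.0, 1.0]] [[0.45, 0.861, 0.238, 233.83], [0.893, -0.434, -0.121, 610.726], [-0.001, 0.267, -0.964, 372.487], [0.0, 0.0, 0.0, 1.0]]
```

View pics/scene0.png

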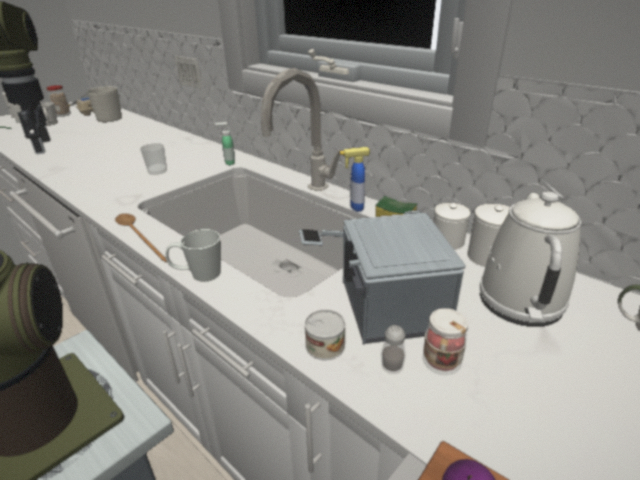

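View pics/side0.png

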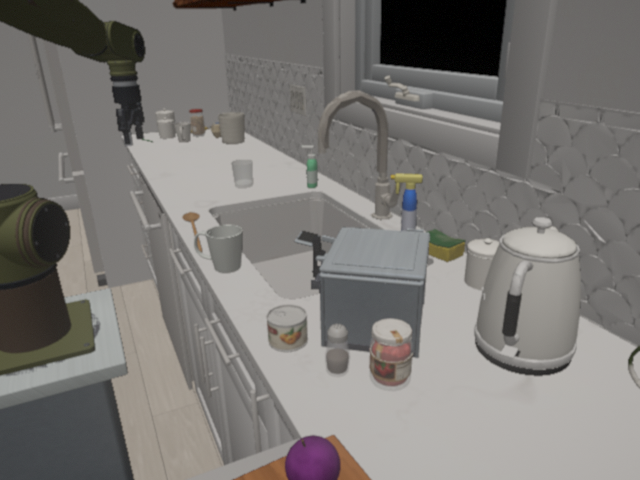

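View pics/wrist0.png

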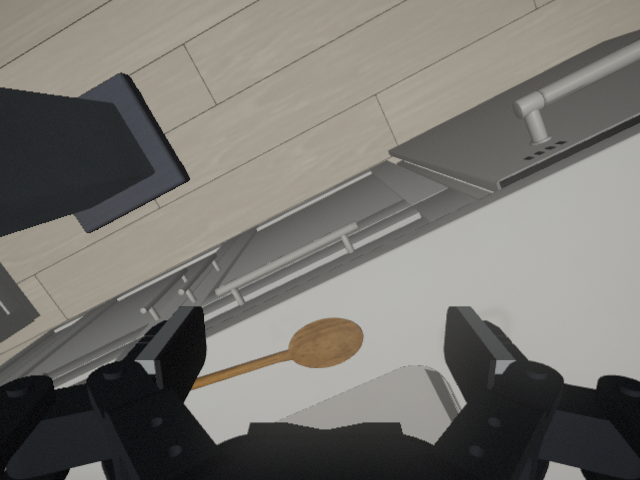

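The scene picture shows the caddy around pixels (345–463, 215–340), and the side picture shows it around (320–428, 230–350) with the paddle near (312, 240). I'll enlarge both.

```bash
python3 - <<'E'
import cv2
a=cv2.imread("pics/scene0.png")[200:360,300:480]; cv2.imwrite("pics/sc1.png",cv2.resize(a,None,fx=4,fy=3.75 if 0 else 4,interpolation=cv2.INTER_CUBIC)[:600])
a=cv2.imread("pics/side0.png")[220:360,280:440]; cv2.imwrite("pics/si1.png",cv2.resize(a,None,fx=4,fy=4,interpolation=cv2.INTER_CUBIC))
E
```

```text
(no output)
```

View pics/sc1.png

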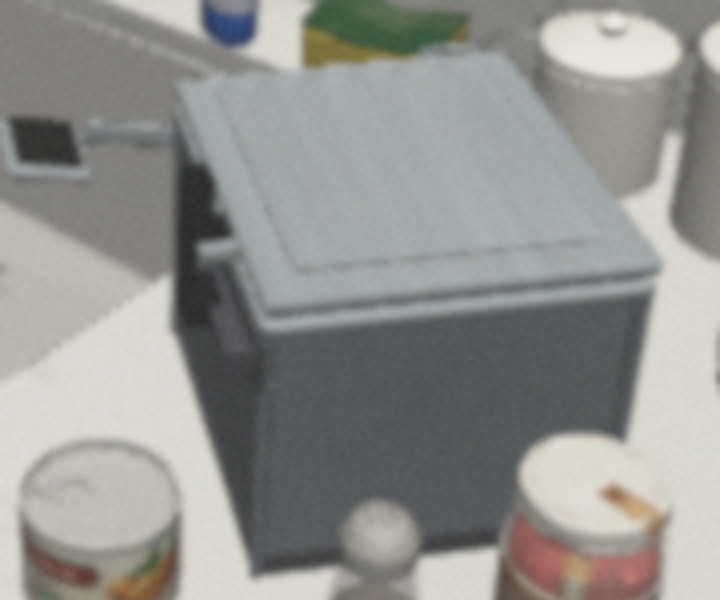

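View pics/si1.png

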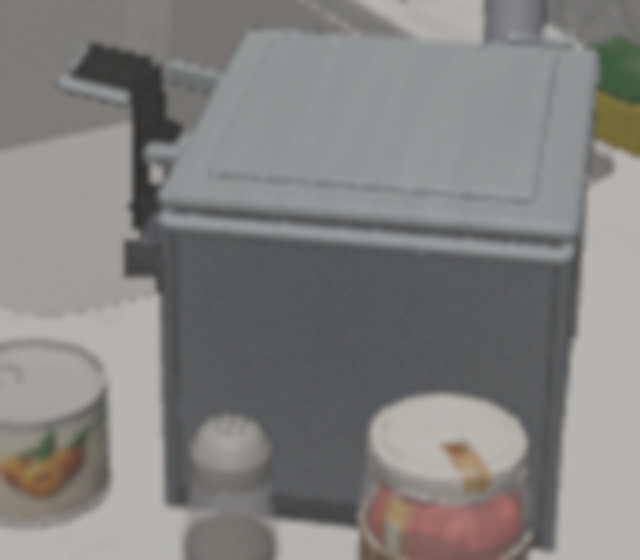

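```bash
cat > h.py <<'E'
import numpy as np, cv2, json
from workcell import ctrl, eyes
def proj(d,P):
    P=np.atleast_2d(P); T=np.linalg.inv(d["pose"]); p=P@T[:3,:3].T+T[:3,3]; q=p@d["camera_matrix"].T; return q[:,:2]/q[:,2:]
def c2w(c,L):
    x,y,a=c; L=np.atleast_2d(L).astype(float); R=np.array([[np.cos(a),-np.sin(a),0],[np.sin(a),np.cos(a),0],[0,0,1]]); return L@R.T+[x,y,0]
E
python3 - <<'E'
from h import *
from scipy.optimize import least_squares
sc=eyes.snapshot("scene"); si=eyes.snapshot("side")
F='f'
def pts(xf):return None
A=[("f",99,170,345,220.5),("b",99,170,425,212.5),("f",-99,170,367,276.3),("b",-99,170,464.5,265.5),(-85,-95,4,363.7,343),(-85,95,4,343.7,282.5)]
B=[("f",99,170,342.5,228),("b",99,170,427.5,231.8),("f",-99,170,321.2,271.2),("b",-99,170,426.2,278.8),(-85,-95,4,322,346.2),(85,-95,4,417,356.2)]
def res(p):
    xf=p[3]; r=[]
    for d,S in((sc,A),(si,B)):
        L=[[xf if a[0]=="f" else xf+178 if a[0]=="b" else a[0],a[1],a[2]] for a in S]
        r.append(proj(d,c2w(p[:3],L))-np.array([a[3:] for a in S]))
    return np.concatenate(r).ravel()
o=least_squares(res,[600,-150,0,-95],x_scale=[10,10,.1,5],loss="soft_l1"); p=o.x; print(p,res(p).round(1).reshape(-1,2).tolist())
for nm,d,ox,oy in(("scene",sc,300,200),("side",si,280,220)):
    im=cv2.resize(d["pixels"][oy:oy+150,ox:ox+190,::-1],None,fx=4,fy=4,interpolation=cv2.INTER_CUBIC)
    def dot(L,c):
        for q in proj(d,c2w(p[:3],L)): cv2.circle(im,tuple(int(v) for v in (q-[ox,oy]+.5)*4),3,c,-1)
    xf=p[3]
    dot([[xf,99,170],[xf,-99,170],[xf+178,99,170],[xf+178,-99,170]],(0,0,255))
    dot([[-85,95,0],[-85,-95,0],[85,-95,0]],(0,255,0))
    for y in(60,75,90,110): dot([[-160,y,148]],(255,0,255))
    for y in(-8,8,24,40):
        dot([[-107,y,201],[-107,y,169]],(0,255,255))
    cv2.imwrite(f"pics/{nm}2.png",im)
E
```

```text
[ 604.76475416 -268.39987623   -0.66988105  -86.39130892] [[-1.4, -1.5], [2.1, -1.3], [0.3, -0.8], [3.9, -1.0], [0.4, 2.7], [0.2, 2.2], [-1.6, -3.7], [2.4, -1.9], [-2.4, -5.1], [-0.5, -4.0], [0.1, 0.6], [-0.7, 1.5]]
```

View pics/scene2.png

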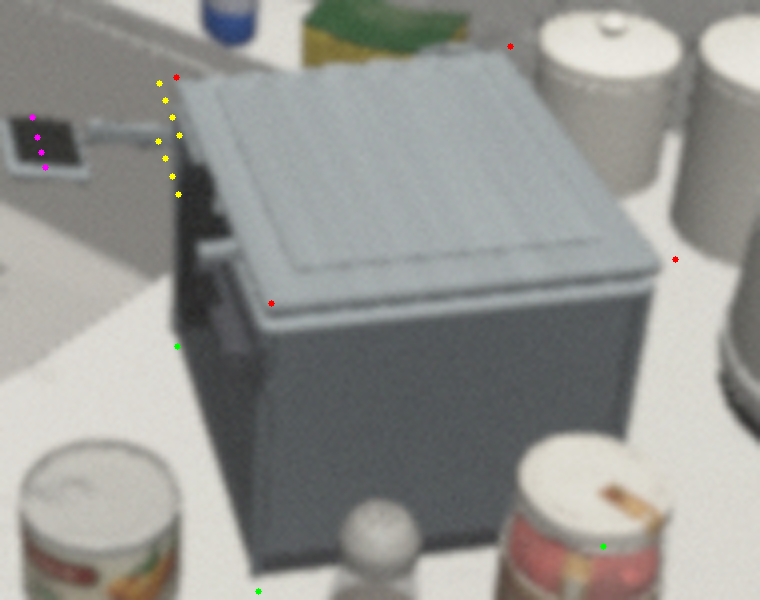

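View pics/side2.png

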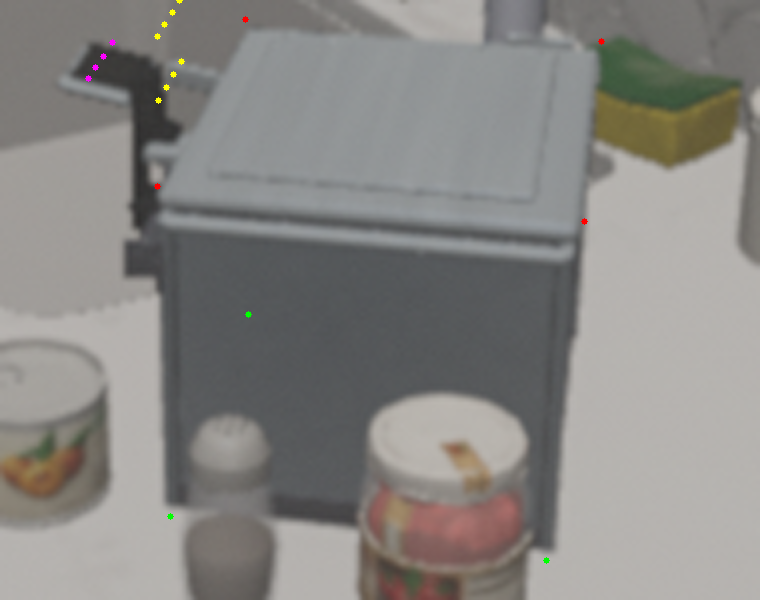

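```bash
cat > fit.py <<'E'
from h import *
from scipy.optimize import least_squares
sc=eyes.snapshot("scene"); si=eyes.snapshot("side")
A=[("f",99,170,345,220.5),("b",99,170,425,212.5),("f",-99,170,367,276.3),("b",-99,170,464.5,265.5),(-85,-95,'z',363.7,343),(-85,95,'z',343.7,282.5)]
B=[("f",99,170,342.5,228),("b",99,170,427.5,231.8),("f",-99,170,321.2,271.2),("b",-99,170,426.2,278.8),(-85,-95,'z',322,346.2),(85,-95,'z',417,356.2)]
def mk(use,prior):
  def res(p):
    xf,s,zb=p[3:6]; r=[]
    for d,S in use:
        L=[[xf+s if a[0]=="f" else xf+178-s if a[0]=="b" else a[0],a[1]-np.sign(a[1])*(s if a[0] in("f","b") else 0),zb if a[2]=='z' else a[2]] for a in S]
        r.append(proj(d,c2w(p[:3],L))-np.array([a[3:] for a in S]))
    return np.concatenate([np.concatenate(r).ravel(),[(xf+93)/3,(s-3)/prior,(zb-5)/3]])
  return res
for nm,use in(("both",[(sc,A),(si,B)]),("sc",[(sc,A)]),("si",[(si,B)])):
  for pr in (1,10):
    f=mk(use,pr); o=least_squares(f,[600,-200,-.5,-93,3,5],x_scale=[10,10,.1,5,2,2]); print(nm,pr,o.x.round(2),o.cost,f(o.x)[:-3].round(1).reshape(-1,2).tolist())
E
python3 fit.py
```

```text
both 1 [ 602.07 -272.4    -0.67  -87.75    2.79   10.84] 39.15430473935351 [[0.1, 0.2], [1.5, 0.5], [1.9, -0.1], [2.5, -0.2], [1.6, 2.0], [0.7, 1.1], [-1.6, -2.2], [0.1, -0.6], [-1.5, -4.4], [-2.7, -3.7], [-0.2, -0.9], [-0.3, -0.2]]
both 10 [ 602.09 -272.37   -0.67  -87.75    2.71   10.81] 39.12377167091002 [[0.1, 0.2], [1.5, 0.5], [1.8, -0.1], [2.5, -0.2], [1.6, 2.0], [0.7, 1.1], [-1.6, -2.3], [0.2, -0.7], [-1.6, -4.4], [-2.7, -3.7], [-0.2, -0.9], [-0.3, -0.2]]
sc 1 [ 602.99 -270.33   -0.68  -89.69    3.09   10.36] 4.539890431348451 [[-0.8, -0.3], [0.4, 0.4], [-0.4, -1.1], [-0.0, -0.6], [0.4, 1.1], [0.6, 0.5]]
sc 10 [ 602.96 -270.35   -0.68  -89.69    3.15   10.38] 4.532940655240292 [[-0.7, -0.3], [0.4, 0.4], [-0.4, -1.1], [-0.1, -0.6], [0.4, 1.1], [0.6, 0.5]]
si 1 [ 598.14 -279.96   -0.66  -86.29    2.99   13.61] 13.074978763135489 [[-1.3, -0.5], [1.0, 0.9], [-0.3, -1.9], [-0.5, -1.5], [0.0, 0.9], [1.0, 1.2]]
si 10 [ 598.14 -279.96   -0.66  -86.29    2.99   13.61] 13.074936129832462 [[-1.3, -0.5], [1.0, 0.9], [-0.3, -1.9], [-0.5, -1.5], [0.0, 0.9], [1.0, 1.2]]
```

```bash
cat >> h.py <<'E'
from scipy.spatial.transform import Rotation as Ro
C0=np.array([602,-273,-0.67])
def rowto(pos,rpy):
    s=ctrl.state(); R0=Ro.from_euler('xyz',s["ee_rot"]); d=R0.inv().apply(np.array(pos)-s["tool_pos"])/10
    w=(R0.inv()*Ro.from_euler('xyz',rpy)).as_rotvec()
    return d.round(2).tolist()+w.round(3).tolist()
def ray(d,u):
    v=np.linalg.inv(d["camera_matrix"])@[u[0],u[1],1]; return d["pose"][:3,3],d["pose"][:3,:3]@v/np.linalg.norm(v)
def tri(obs):
    A=np.zeros((3,3));b=np.zeros(3)
    for d,u in obs:
        o,v=ray(d,u);M=np.eye(3)-np.outer(v,v);A+=M;b+=M@o
    return np.linalg.solve(A,b)
E
python3 - <<'E'
from h import *
sc=eyes.snapshot("scene"); si=eyes.snapshot("side")
print("spout end",tri([(sc,(267,132)),(si,(323,143))]),"top",tri([(sc,(293,72)),(si,(357,95))]))
print("mug",tri([(sc,(203,235)),(si,(227,232))]),"paddle",tri([(sc,(311,237)),(si,(306,237))]))
print("tin top",tri([(sc,(324,322)),(si,(287,316))]))
t=c2w(C0,[-160,30,320])[0]; print(t,rowto(t,[np.pi,0,np.pi-.67]))
E
```

```text
spout end [743.62197007 252.1628226  241.52734379] top [858.77985922 264.18288318 366.79258778]
mug [434.78340026 146.97608738  88.20333751] paddle [ 533.77563483 -105.43953534  143.50073314]
tin top [ 439.97008957 -223.854267     46.84873486]
[ 495.21811307 -150.1275921   320.        ] [-50.97, -56.06, -6.67, -0.0, 0.0, 0.202]
```

```bash
python3 -m crank '[[0,-51,-56,-6.7,0,0,0.2],[0,-51,-56,-6.7,0,0,0.2],[0,-51,-56,-6.7,0,0,0.2],[0,-51,-56,-6.7,0,0,0.2],[0,-51,-56,-6.7,0,0,0.2],[0,-51,-56,-6.7,0,0,0.2],[0,-51,-56,-6.7,0,0,0.2],[0,-51,-56,-6.7,0,0,0.2],[0,-51,-56,-6.7,0,0,0.2],[0,-51,-56,-6.7,0,0,0.2],[0,-51,-56,-6.7,0,0,0.2],[0,-51,-56,-6.7,0,0,0.2],[0,-51,-56,-6.7,0,0,0.2],[0,-51,-56,-6.7,0,0,0.2],[0,-51,-56,-6.7,0,0,0.2],[0,-51,-56,-6.7,0,0,0.2],[0,-51,-56,-6.7,0,0,0.2],[0,-51,-56,-6.7,0,0,0.2],[0,-51,-56,-6.7,0,0,0.2],[0,-51,-56,-6.7,0,0,0.2]]' 20
python3 - <<'E'
from h import *
s=ctrl.state();print(s["time"],s["tool_pos"],s["ee_rot"],s["joint_pos"].round(2))
d=eyes.snapshot("wrist"); cv2.imwrite("pics/w1.png",d["pixels"][:,:,::-1])
d=eyes.snapshot("side"); cv2.imwrite("pics/s1.png",d["pixels"][:,:,::-1])
E
```

```text
time: 2.12
tool_pos: [496.1, -152.2, 320.4]
ee_rot: [-3.141, 0.0, 2.47]
contact_force: [-0.5, -0.6, 0.2]
gripper_width: -0.1
2.1167 [ 496.13312138 -152.23812229  320.44971009] [-3.14137391e+00  6.98126251e-05  2.46954017e+00] [-0.4  -0.2   1.86 -0.    1.49 -1.3 ]
```

View pics/w1.png

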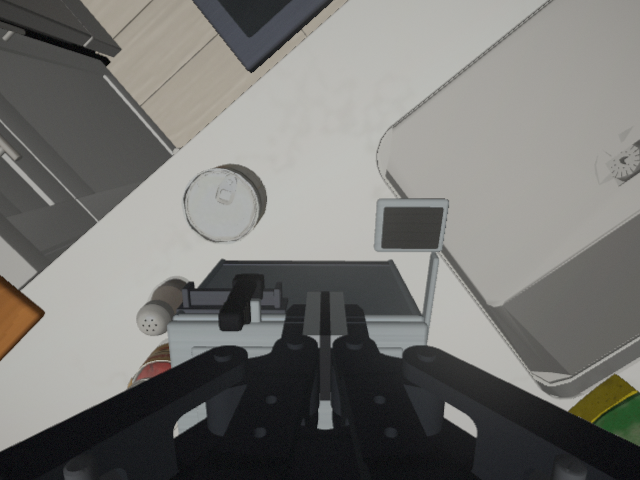

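View pics/s1.png

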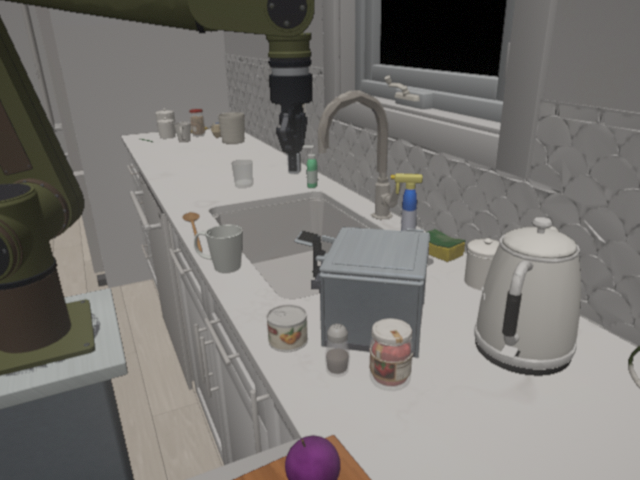

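```bash
python3 - <<'E'
from h import *
im=cv2.imread("pics/w1.png")
cv2.imwrite("pics/w1z.png",cv2.resize(im[250:350,160:300],None,fx=5,fy=5,interpolation=cv2.INTER_CUBIC))
E
```

```text
(no output)
```

View pics/w1z.png

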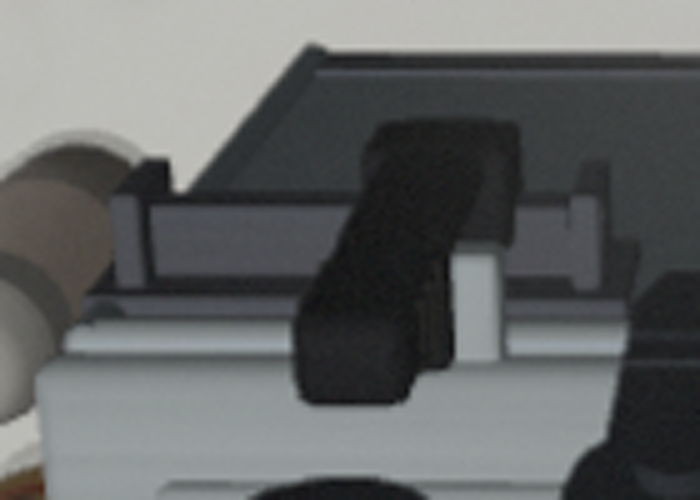

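```bash
cat >> h.py <<'E'
def onz(d,u,z):
    o,v=ray(d,u); return o+v*(z-o[2])/v[2]
def w2c(c,P):
    a=c[2]; dx,dy=P[0]-c[0],P[1]-c[1]; return np.array([np.cos(a)*dx+np.sin(a)*dy,-np.sin(a)*dx+np.cos(a)*dy])
E
python3 - <<'E'
from h import *
d=eyes.snapshot("wrist")
for n,u,z in [("tab",(230.8,321),201),("tabR",(242.4,321),201),("padTL",(378,199),148),("padTR",(448,199),148),("padBL",(375,249),148),("padBR",(442,250),148),("lidFL",(168,323),170),("lidFR",(428,323),170),("botL",(222,260),3),("botR",(392,262),3),("lugR",(260,310),165)]:
    P=onz(d,u,z); print(n,P.round(1),w2c(C0,P).round(1))
E
```

```text
tab [ 498.9 -228.4  201. ] [-108.5  -29. ]
tabR [ 503.6 -222.5  201. ] [-108.5  -21.5]
padTL [ 504.9 -105.   148. ] [-180.4   71.3]
padTR [536.7 -64.7 148. ] [-180.5  122.7]
padBL [ 534.3 -129.4  148. ] [-142.3   70.5]
padBR [566.4 -89.9 148. ] [-141.6  121.4]
lidFL [ 478.5 -281.6  170. ] [-91.4 -83.4]
lidFR [ 597.7 -130.8  170. ] [-91.7 108.8]
botL [ 481.3 -285.5    3. ] [-86.9 -84.7]
botR [ 603.7 -134.3    3. ] [-84.8 109.7]
lugR [ 514.  -223.5  165. ] [-99.7 -15.9]
```

```bash
python3 - <<'E'
from h import *
t=c2w(C0,[-113,15,201])[0]; print(t,rowto(t,[np.pi,0,np.pi-.67]))
E
```

```text
[ 522.74294156 -191.07125848  201.        ] [-4.77, -1.65, 11.9, 0.0, -0.001, 0.003]
```

```bash
python3 -m crank '[[0,-4.8,-1.6,4,0,0,0],[0,-4.8,-1.6,8,0,0,0],[0,-4.8,-1.6,11,0,0,0],[0,-4.8,-1.6,11.9,0,0,0],[0,-4.8,-1.6,11.9,0,0,0],[0,-4.8,-1.6,11.9,0,0,0]]'
python3 - <<'E'
from h import *
s=ctrl.state();print(s["tool_pos"],w2c(C0,s["tool_pos"]))
d=eyes.snapshot("wrist"); cv2.imwrite("pics/w2.png",d["pixels"][:,:,::-1])
E
```

```text
time: 2.77
tool_pos: [523.6, -190.6, 201.9]
ee_rot: [3.141, -0.001, 2.476]
contact_force: [-0.2, -1.0, 0.2]
gripper_width: 0.3
[ 523.60646141 -190.60889384  201.91107665] [-112.6102764    15.89864515]
```

View pics/w2.png

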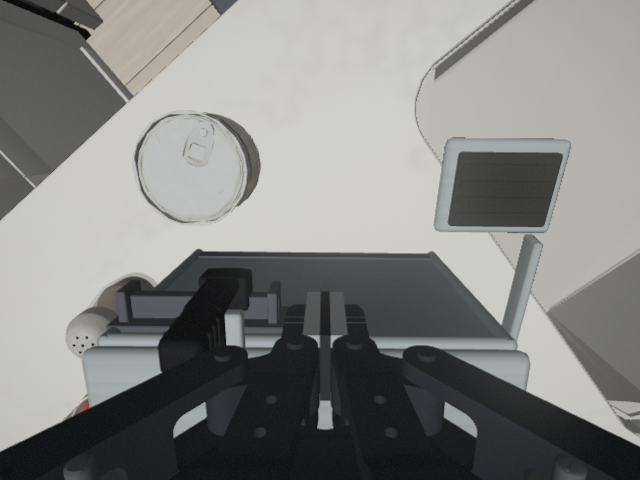

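```bash
python3 -m crank '[[0,0,-1,0,0,0,0],[0,0,-2,0,0,0,0],[0,0,-2.4,0,0,0,0],[0,0,-2.8,0,0,0,0],[0,0,-3.2,0,0,0,0],[0,0,-3.6,0,0,0,0],[0,0,-4,0,0,0,0],[0,0,-4.2,0,0,0,0],[0,0,-4.2,0,0,0,0]]'
python3 - <<'E'
from h import *
s=ctrl.state();print(s["tool_pos"],w2c(C0,s["tool_pos"]))
d=eyes.snapshot("wrist"); cv2.imwrite("pics/w3.png",d["pixels"][:,:,::-1])
E
```

```text
time: 3.57
tool_pos: [497.3, -225.3, 201.3]
ee_rot: [-3.141, -0.0, 2.473]
contact_force: [1.0, 0.8, -0.7]
gripper_width: -0.2
[ 497.30764439 -225.32294483  201.26835294] [-111.66691974  -27.64217698]
```

View pics/w3.png

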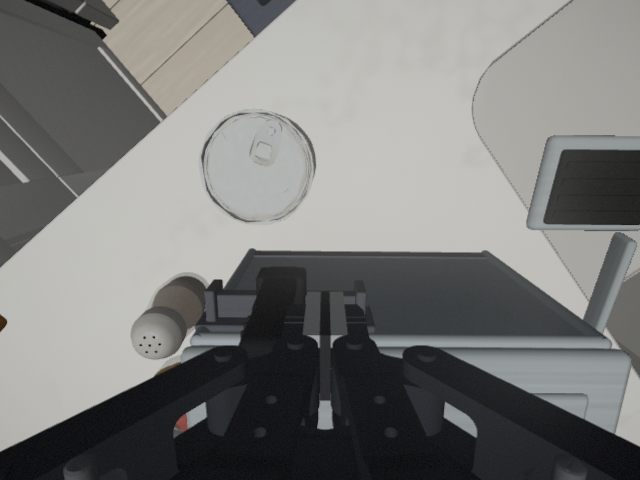

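```bash
python3 -m crank '[[0,0,-0.4,0,0,0,0],[0,0,-0.8,0,0,0,0],[0,0,-1.1,0,0,0,0],[0,0,-1.3,0,0,0,0],[0,0,-1.4,0,0,0,0],[0,0,-1.4,0,0,0,0]]'
python3 -m crank '[[0,0,-0.1,0,0,0,0],[0,0,-0.1,0,0,0,0]]'
python3 -m crank '[[0,0,-0.1,0,0,0,0],[0,0,-0.1,0,0,0,0]]'
python3 - <<'E'
from h import *
s=ctrl.state();print(s["tool_pos"],w2c(C0,s["tool_pos"]))
d=eyes.snapshot("wrist"); cv2.imwrite("pics/w4.png",d["pixels"][:,:,::-1])
E
```

```text
time: 4.12
tool_pos: [489.0, -235.5, 201.1]
ee_rot: [3.14, -0.001, 2.474]
contact_force: [1.7, 2.9, -1.0]
gripper_width: 0.1
time: 4.28
tool_pos: [488.8, -235.7, 201.1]
ee_rot: [3.139, -0.0, 2.474]
contact_force: [3.7, 5.7, -1.5]
gripper_width: 0.1
time: 4.45
tool_pos: [488.5, -236.1, 201.2]
ee_rot: [3.138, -0.0, 2.474]
contact_force: [5.8, 7.6, -1.3]
gripper_width: 0.2
[ 488.52301632 -236.11312066  201.16315456] [-111.85195357  -41.5548815 ]
```

View pics/w4.png

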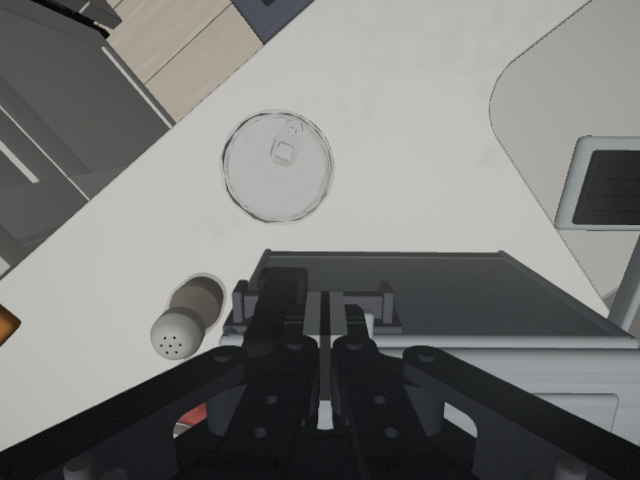

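```bash
python3 - <<'E'
from h import *
t=c2w(C0,[-162,96,180])[0]; print(t,rowto(t,[np.pi,0,np.pi-.67]))
E
```

```text
[534.63554488 -97.15339018 180.        ] [4.98, 13.76, 2.17, 0.004, -0.0, 0.002]
```

```bash
python3 -m crank '[[0,0,1,0,0,0,0],[0,1,3,-0.5,0,0,0],[0,3,7,-0.5,0,0,0],[0,4.5,11,0,0,0,0],[0,5,13.9,0.5,0,0,0],[0,5,13.9,2.2,0,0,0],[0,5,13.9,2.2,0,0,0],[0,5,13.9,2.2,0,0,0]]'
python3 - <<'E'
from h import *
s=ctrl.state();print(s["tool_pos"],w2c(C0,s["tool_pos"]))
d=eyes.snapshot("wrist"); cv2.imwrite("pics/w5.png",d["pixels"][:,:,::-1])
E
```

```text
time: 5.17
tool_pos: [533.7, -97.1, 178.3]
ee_rot: [-3.139, -0.002, 2.475]
contact_force: [0.9, -0.3, -0.6]
gripper_width: -0.1
[533.72160361 -97.14906139 178.26073034] [-162.71905509   95.43584827]
```

View pics/w5.png

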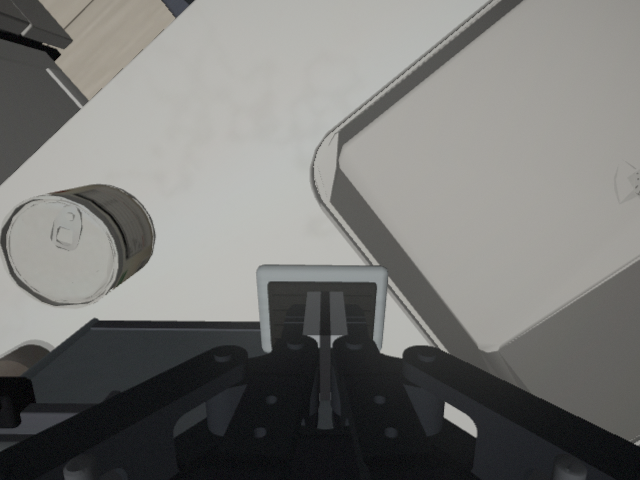

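```bash
python3 -m crank '[[0,0,0,0.5,0,0,0],[0,0,0,0.8,0,0,0],[0,0,0,1.1,0,0,0],[0,0,0,1.4,0,0,0],[0,0,0,1.7,0,0,0],[0,0,0,1.7,0,0,0]]'
python3 - <<'E'
from h import *
s=ctrl.state();print(s["tool_pos"],w2c(C0,s["tool_pos"]))
d=eyes.snapshot("side"); cv2.imwrite("pics/s6.png",d["pixels"][:,:,::-1])
E
```

```text
time: 5.72
tool_pos: [534.4, -97.9, 162.7]
ee_rot: [3.142, 0.0, 2.473]
contact_force: [-2.2, 1.0, 4.0]
gripper_width: -0.0
[534.38679878 -97.90227454 162.65686118] [-161.72992589   95.25854037]
```

View pics/s6.png

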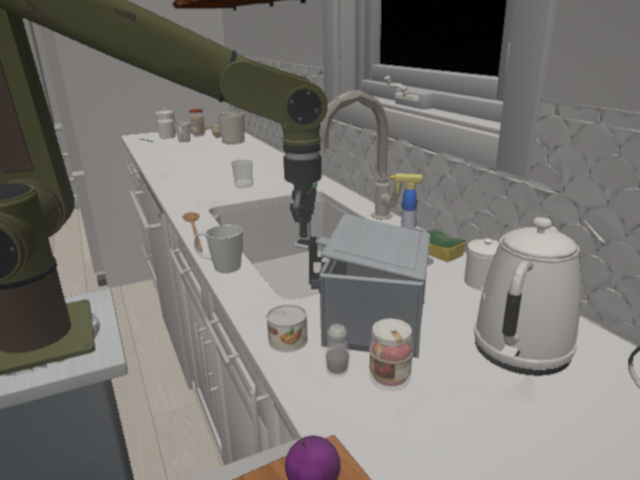

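```bash
python3 -m crank '[[0,0,0,0.3,0,0,0],[0,0,0,0.6,0,0,0],[0,0,0,0.9,0,0,0],[0,0,0,1.2,0,0,0],[0,0,0,1.5,0,0,0],[0,0,0,1.8,0,0,0],[0,0,0,2.1,0,0,0],[0,0,0,2.4,0,0,0],[0,0,0,2.7,0,0,0],[0,0,0,3.0,0,0,0],[0,0,0,3.2,0,0,0],[0,0,0,3.4,0,0,0],[0,0,0,3.5,0,0,0],[0,0,0,3.5,0,0,0]]'
python3 - <<'E'
from h import *
s=ctrl.state();print(s["tool_pos"],w2c(C0,s["tool_pos"]))
for n in("side","wrist"):
    d=eyes.snapshot(n); cv2.imwrite(f"pics/{n}7.png",d["pixels"][:,:,::-1])
E
```

```text
time: 6.93
tool_pos: [534.5, -97.4, 127.0]
ee_rot: [-3.142, 0.0, 2.474]
contact_force: [-0.3, 0.8, 2.2]
gripper_width: 0.0
[534.53551982 -97.44502009 127.03808793] [-161.89730372   95.70929999]
```

View pics/side7.png

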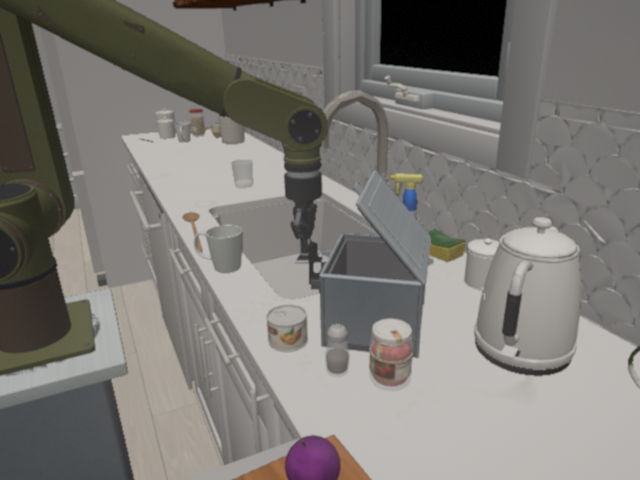

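View pics/wrist7.png

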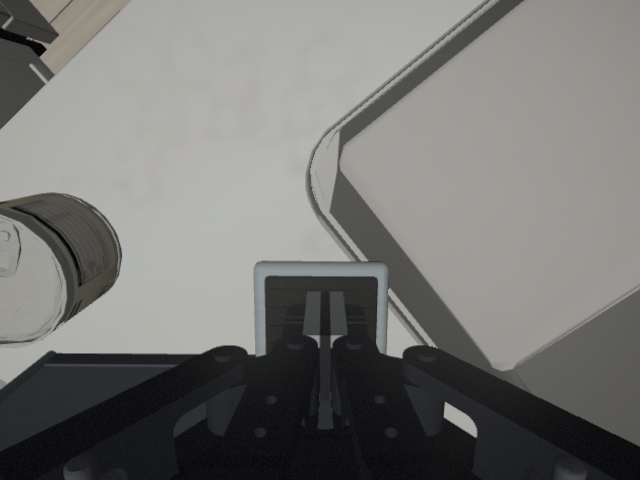

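Lid is about 1 rad open (side picture, edge at (375,178)). I'll creep down to the stop now.

```bash
python3 -m crank '[[0,0,0,0.1,0,0,0],[0,0,0,0.2,0,0,0],[0,0,0,0.2,0,0,0]]'
python3 -m crank '[[0,0,0,0.1,0,0,0],[0,0,0,0.2,0,0,0],[0,0,0,0.2,0,0,0]]'
python3 -m crank '[[0,0,0,0.1,0,0,0],[0,0,0,0.2,0,0,0],[0,0,0,0.2,0,0,0]]'
```

```text
time: 7.28
tool_pos: [534.6, -97.5, 125.2]
ee_rot: [3.142, 0.001, 2.474]
contact_force: [-1.2, 0.5, 1.5]
gripper_width: -0.1
time: 7.53
tool_pos: [534.7, -97.6, 123.3]
ee_rot: [3.142, 0.001, 2.474]
contact_force: [0.7, -1.2, 1.1]
gripper_width: -0.1
time: 7.78
tool_pos: [534.7, -97.5, 121.2]
ee_rot: [3.141, 0.001, 2.474]
contact_force: [-0.4, -0.4, 1.9]
gripper_width: -0.0
```

```bash
python3 -m crank '[[0,0,0,0.1,0,0,0],[0,0,0,0.1,0,0,0]]'
python3 -m crank '[[0,0,0,0.1,0,0,0],[0,0,0,0.1,0,0,0]]'
python3 -m crank '[[0,0,0,0.1,0,0,0],[0,0,0,0.1,0,0,0]]'
```

```text
time: 7.95
tool_pos: [534.6, -97.4, 120.2]
ee_rot: [3.141, 0.0, 2.474]
contact_force: [0.6, -0.0, 0.8]
gripper_width: -0.2
time: 8.12
tool_pos: [534.5, -97.3, 119.1]
ee_rot: [3.141, -0.0, 2.474]
contact_force: [0.7, -0.2, 1.1]
gripper_width: 0.3
time: 8.28
tool_pos: [534.4, -97.3, 118.1]
ee_rot: [3.142, -0.0, 2.474]
contact_force: [1.1, 0.0, 1.2]
gripper_width: 0.3
```

```bash
python3 -m crank '[[0,0,0,0.1,0,0,0],[0,0,0,0.1,0,0,0]]'
python3 -m crank '[[0,0,0,0.1,0,0,0],[0,0,0,0.1,0,0,0]]'
python3 -m crank '[[0,0,0,0.1,0,0,0],[0,0,0,0.1,0,0,0]]'
python3 - <<'E'
from h import *
for n in("side","scene"):
    d=eyes.snapshot(n); cv2.imwrite(f"pics/{n}8.png",d["pixels"][:,:,::-1])
E
```

```text
time: 8.45
tool_pos: [534.4, -97.3, 117.0]
ee_rot: [-3.142, -0.0, 2.474]
contact_force: [0.3, -0.9, 1.4]
gripper_width: 0.0
time: 8.62
tool_pos: [534.4, -97.3, 116.0]
ee_rot: [-3.142, -0.0, 2.474]
contact_force: [1.2, -0.1, 2.1]
gripper_width: 0.2
time: 8.78
tool_pos: [534.5, -97.4, 115.5]
ee_rot: [-3.142, -0.0, 2.474]
contact_force: [-1.3, 1.1, 2.6]
gripper_width: -0.1
```

View pics/side8.png

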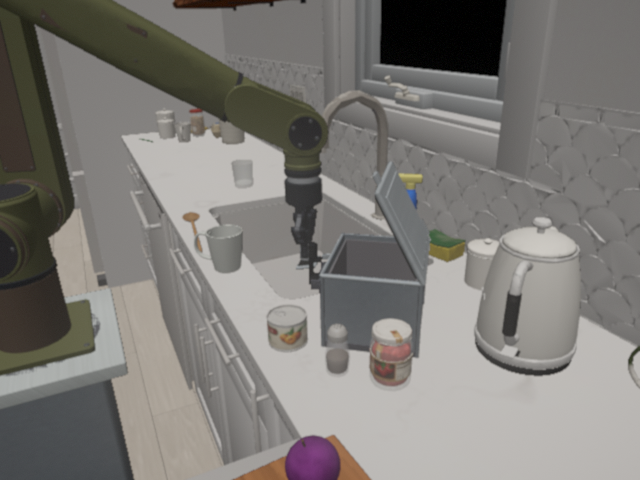

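```bash
python3 -m crank '[[0,0,0,0.1,0,0,0],[0,0,0,0.1,0,0,0]]'
python3 -m crank '[[0,0,0,0.1,0,0,0],[0,0,0,0.1,0,0,0]]'
python3 -m crank '[[0,0,0,0.05,0,0,0],[0,0,0,0.05,0,0,0]]'
```

```text
time: 9.05
tool_pos: [534.6, -97.4, 115.2]
ee_rot: [-3.142, -0.0, 2.474]
contact_force: [-2.1, -0.1, 6.9]
gripper_width: 0.3
time: 9.22
tool_pos: [534.7, -97.4, 115.1]
ee_rot: [-3.141, -0.0, 2.474]
contact_force: [-4.7, 1.3, 10.5]
gripper_width: -0.2
time: 9.38
tool_pos: [534.7, -97.4, 115.0]
ee_rot: [-3.141, -0.0, 2.474]
contact_force: [-7.3, 1.6, 12.0]
gripper_width: -0.2
```

```bash
python3 -m crank '[[0,0,0,-0.08,0,0,0],[0,0,0,-0.08,0,0,0],[0,0,0,-0.08,0,0,0],[0,0,0,-0.08,0,0,0],[0,0,0,-0.08,0,0,0],[0,0,0,-0.08,0,0,0],[0,0,0,-0.08,0,0,0],[0,0,0,-0.08,0,0,0],[0,0,0,-0.08,0,0,0],[0,0,0,-0.08,0,0,0],[0,0,0,-0.08,0,0,0],[0,0,0,-0.08,0,0,0],[0,0,0,-0.08,0,0,0],[0,0,0,-0.08,0,0,0],[0,0,0,-0.08,0,0,0],[0,0,0,-0.08,0,0,0],[0,0,0,-0.08,0,0,0],[0,0,0,-0.08,0,0,0],[0,0,0,-0.08,0,0,0],[0,0,0,-0.08,0,0,0]]'
python3 -m crank '[[0,0,0,0,0,0,0],[0,0,0,0,0,0,0],[0,0,0,0,0,0,0],[0,0,0,0,0,0,0],[0,0,0,0,0,0,0],[0,0,0,0,0,0,0],[0,0,0,0,0,0,0],[0,0,0,0,0,0,0],[0,0,0,0,0,0,0],[0,0,0,0,0,0,0],[0,0,0,0,0,0,0],[0,0,0,0,0,0,0]]'
```

```text
time: 11.05
tool_pos: [534.7, -97.4, 115.1]
ee_rot: [-3.142, -0.0, 2.474]
contact_force: [-3.9, 1.2, 10.2]
gripper_width: -0.1
time: 12.05
tool_pos: [534.7, -97.4, 115.1]
ee_rot: [-3.142, -0.0, 2.474]
contact_force: [-4.5, 1.2, 9.4]
gripper_width: 0.4
```

```bash
python3 -m crank '[[0,0,0,-0.1,0,0,0],[0,0,0,-0.2,0,0,0],[0,0,0,-0.3,0,0,0],[0,0,0,-0.4,0,0,0],[0,0,0,-0.5,0,0,0],[0,0,0,-0.6,0,0,0],[0,0,0,-0.7,0,0,0],[0,0,0,-0.8,0,0,0],[0,0,0,-0.9,0,0,0],[0,0,0,-1.0,0,0,0],[0,0,0,-1.1,0,0,0],[0,0,0,-1.2,0,0,0],[0,0,0,-1.3,0,0,0],[0,0,0,-1.4,0,0,0],[0,0,0,-1.5,0,0,0],[0,0,0,-1.6,0,0,0],[0,0,0,-1.7,0,0,0],[0,0,0,-1.8,0,0,0],[0,0,0,-1.9,0,0,0],[0,0,0,-2.0,0,0,0]]'
python3 -m crank '[[0,0,0,-0.1,0,0,0],[0,0,0,-0.2,0,0,0],[0,0,0,-0.3,0,0,0],[0,0,0,-0.4,0,0,0],[0,0,0,-0.5,0,0,0],[0,0,0,-0.6,0,0,0],[0,0,0,-0.7,0,0,0],[0,0,0,-0.8,0,0,0],[0,0,0,-0.9,0,0,0],[0,0,0,-1.0,0,0,0],[0,0,0,-1.1,0,0,0],[0,0,0,-1.2,0,0,0],[0,0,0,-1.3,0,0,0],[0,0,0,-1.4,0,0,0],[0,0,0,-1.5,0,0,0],[0,0,0,-1.6,0,0,0],[0,0,0,-1.7,0,0,0],[0,0,0,-1.8,0,0,0],[0,0,0,-1.9,0,0,0],[0,0,0,-2.0,0,0,0]]'
python3 - <<'E'
from h import *
d=eyes.snapshot("side"); cv2.imwrite("pics/s9.png",d["pixels"][:,:,::-1])
E
```

```text
time: 13.72
tool_pos: [534.5, -97.4, 133.8]
ee_rot: [3.142, -0.0, 2.474]
contact_force: [-0.8, 0.3, 2.2]
gripper_width: -0.1
time: 15.38
tool_pos: [534.9, -97.6, 154.1]
ee_rot: [3.141, 0.001, 2.474]
contact_force: [2.6, -1.4, 3.0]
gripper_width: -0.1
```

View pics/s9.png

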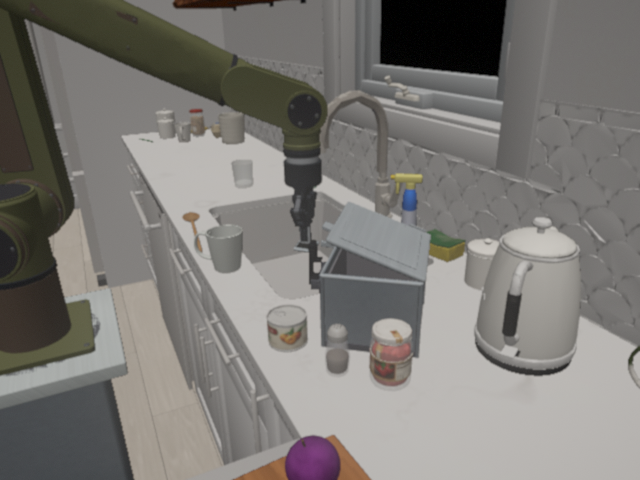

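```bash
python3 -m crank '[[0,0,0,-0.06,0,0,0],[0,0,0,-0.12,0,0,0],[0,0,0,-0.18,0,0,0],[0,0,0,-0.24,0,0,0],[0,0,0,-0.3,0,0,0],[0,0,0,-0.36,0,0,0],[0,0,0,-0.42,0,0,0],[0,0,0,-0.48,0,0,0],[0,0,0,-0.54,0,0,0],[0,0,0,-0.6,0,0,0],[0,0,0,-0.66,0,0,0],[0,0,0,-0.72,0,0,0],[0,0,0,-0.78,0,0,0],[0,0,0,-0.84,0,0,0],[0,0,0,-0.9,0,0,0],[0,0,0,-0.96,0,0,0],[0,0,0,-1.02,0,0,0],[0,0,0,-1.08,0,0,0],[0,0,0,-1.14,0,0,0],[0,0,0,-1.2,0,0,0]]'
python3 -m crank '[[0,0,0,-0.05,0,0,0],[0,0,0,-0.1,0,0,0],[0,0,0,-0.15,0,0,0],[0,0,0,-0.2,0,0,0],[0,0,0,-0.25,0,0,0],[0,0,0,-0.3,0,0,0],[0,0,0,-0.35,0,0,0],[0,0,0,-0.4,0,0,0],[0,0,0,-0.45,0,0,0],[0,0,0,-0.5,0,0,0],[0,0,0,-0.55,0,0,0],[0,0,0,-0.6,0,0,0]]'
python3 - <<'E'
from h import *
d=eyes.snapshot("side"); cv2.imwrite("pics/s10.png",d["pixels"][:,:,::-1])
E
```

```text
time: 17.1
tool_pos: [534.5, -97.5, 165.8]
ee_rot: [-3.142, 0.0, 2.474]
contact_force: [2.0, -2.6, 2.7]
gripper_width: -0.2
time: 18.1
tool_pos: [534.0, -97.1, 171.2]
ee_rot: [-3.141, -0.002, 2.474]
contact_force: [1.8, -0.5, 3.1]
gripper_width: -0.3
```

View pics/s10.png

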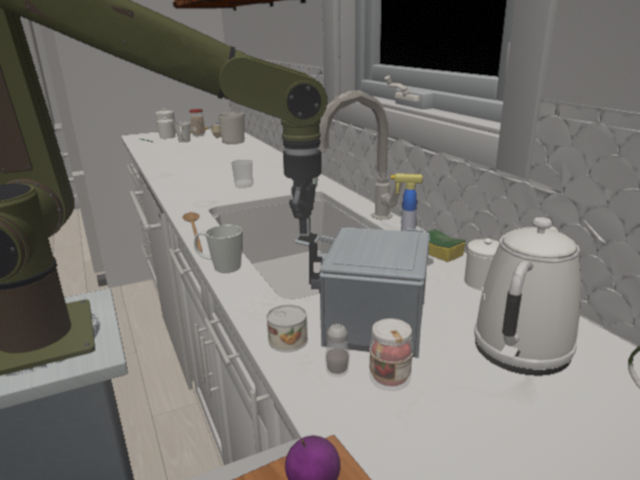

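```bash
python3 -m crank '[[0,0,0,-0.04,0,0,0],[0,0,0,-0.08,0,0,0],[0,0,0,-0.12,0,0,0],[0,0,0,-0.16,0,0,0],[0,0,0,-0.2,0,0,0],[0,0,0,-0.24,0,0,0],[0,0,0,-0.28,0,0,0],[0,0,0,-0.32,0,0,0],[0,0,0,-0.36,0,0,0],[0,0,0,-0.4,0,0,0],[0,0,0,-0.44,0,0,0],[0,0,0,-0.48,0,0,0],[0,0,0,-0.52,0,0,0],[0,0,0,-0.56,0,0,0],[0,0,0,-0.6,0,0,0],[0,0,0,-0.6,0,0,0]]'
```

```text
time: 19.48
tool_pos: [534.6, -97.4, 177.8]
ee_rot: [3.142, 0.0, 2.474]
contact_force: [0.3, -0.5, -0.6]
gripper_width: -0.1
```

```bash
python3 - <<'E'
from h import *
t=c2w(C0,[-113,-92,245])[0]; print(t,rowto(t,[np.pi,0,np.pi-.67]))
E
python3 -m crank '[[0,0,0,-3,0,0,0],[0,0,0,-6.7,0,0,0],[0,-1,-4,-6.7,0,0,0],[0,-2,-8,-6.7,0,0,0],[0,-3,-12,-6.7,0,0,0],[0,-4,-16,-6.7,0,0,0],[0,-5,-18.7,-6.7,0,0,0],[0,-5,-18.7,-6.7,0,0,0],[0,-5,-18.7,-6.7,0,0,0]]'
python3 - <<'E'
from h import *
s=ctrl.state();print(s["tool_pos"],w2c(C0,s["tool_pos"]))
d=eyes.snapshot("wrist"); cv2.imwrite("pics/w11.png",d["pixels"][:,:,::-1])
E
```

```text
[ 456.29744095 -274.94017673  245.        ] [-4.85, -18.78, -6.72, 0.0, 0.0, 0.002]
time: 20.23
tool_pos: [457.4, -276.4, 244.6]
ee_rot: [3.141, -0.0, 2.471]
contact_force: [0.0, 0.3, 0.3]
gripper_width: -0.1
[ 457.35388854 -276.35295919  244.62094909] [-111.29461537  -92.45133035]
```

View pics/w11.png

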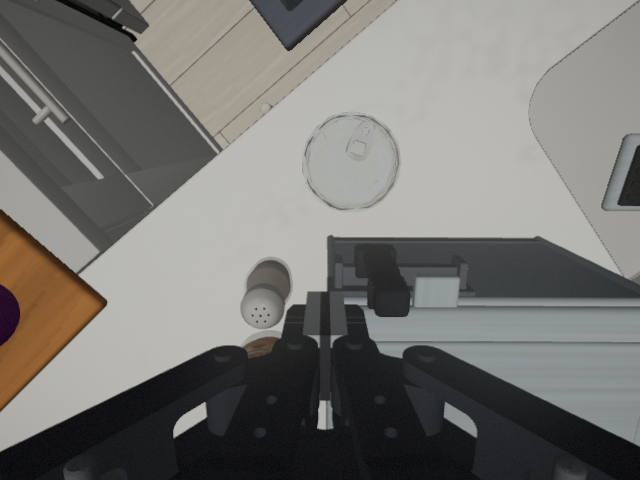

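```bash
python3 - <<'E'
from h import *
d=eyes.snapshot("wrist"); P=onz(d,(390.5,303),201); print(w2c(C0,P))
E
python3 -m crank '[[0,-0.1,0,3.5,0,0,0],[0,-0.1,0,4.4,0,0,0],[0,-0.1,0.5,4.4,0,0,0],[0,-0.1,1,4.4,0,0,0],[0,-0.1,1.4,4.4,0,0,0],[0,-0.1,1.8,4.4,0,0,0],[0,-0.1,2.2,4.4,0,0,0],[0,-0.1,2.6,4.4,0,0,0],[0,-0.1,3,4.4,0,0,0],[0,-0.1,3.4,4.4,0,0,0],[0,-0.1,3.8,4.4,0,0,0],[0,-0.1,4.1,4.4,0,0,0],[0,-0.1,4.3,4.4,0,0,0],[0,-0.1,4.3,4.4,0,0,0]]'
python3 - <<'E'
from h import *
s=ctrl.state();print(s["tool_pos"],w2c(C0,s["tool_pos"]))
d=eyes.snapshot("wrist"); cv2.imwrite("pics/w12.png",d["pixels"][:,:,::-1])
E
```

```text
[-106.0276302  -61.084436 ]
time: 21.5
tool_pos: [484.2, -243.8, 201.6]
ee_rot: [-3.136, 0.0, 2.474]
contact_force: [-9.5, -7.7, 4.9]
gripper_width: 0.4
[ 484.22369278 -243.82656521  201.57563389] [-110.43191553  -50.27066613]
```

View pics/w12.png

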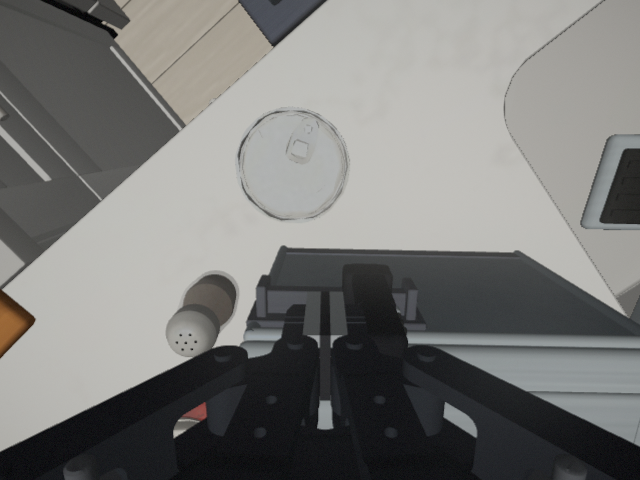

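```bash
python3 -m crank '[[0,0,-0.5,0,0,0,0],[0,0,-2,0,0,0,0],[0,0,-4,-0.5,0,0,0],[0,0,-4,-4,0,0,0],[0,1,-2,-8,0,0,0],[0,4,2,-12,0,0,0],[0,4.6,6,-12,0,0,0],[0,4.6,7.9,-12,0,0,0],[0,4.6,7.9,-12,0,0,0],[0,4.6,7.9,-12,0,0,0]]'
python3 - <<'E'
from h import *
s=ctrl.state();print(s["tool_pos"],w2c(C0,s["tool_pos"]))
d=eyes.snapshot("wrist"); cv2.imwrite("pics/w13.png",d["pixels"][:,:,::-1])
cv2.imwrite("pics/w13z.png",cv2.resize(d["pixels"][250:350,160:300,::-1],None,fx=5,fy=5,interpolation=cv2.INTER_CUBIC))
for n in("side","scene"):
    e=eyes.snapshot(n)["pixels"][:,:,::-1]; o=cv2.imread(f"pics/{n}0.png")
    cv2.imwrite(f"pics/{n}diff.png",np.clip(cv2.absdiff(e,o)*3.0,0,255)[200:480,200:].astype(np.uint8))
E
```

```text
time: 22.38
tool_pos: [499.1, -149.6, 321.2]
ee_rot: [3.14, 0.001, 2.478]
contact_force: [0.5, 0.3, 0.3]
gripper_width: 0.1
[ 499.10212678 -149.58600851  321.23653612] [-157.29194172   32.83642304]
```

View pics/w13.png

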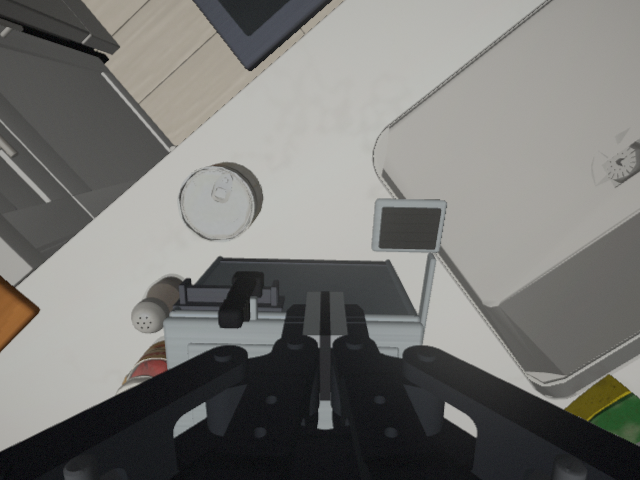

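View pics/w13z.png

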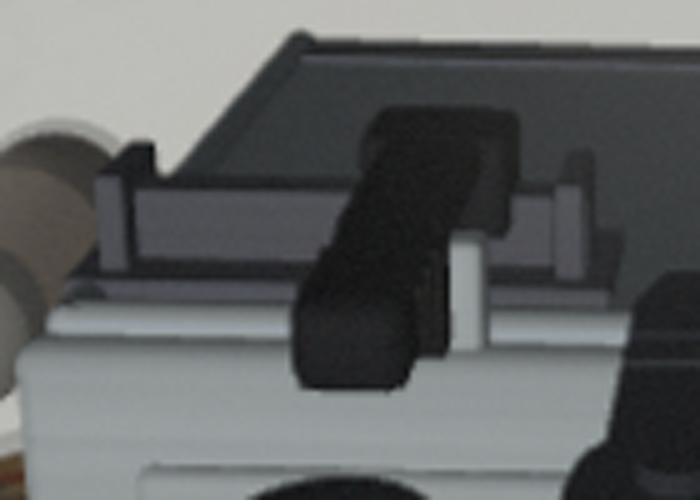

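View pics/sidediff.png

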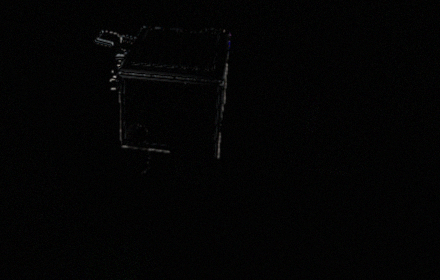

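View pics/scenediff.png

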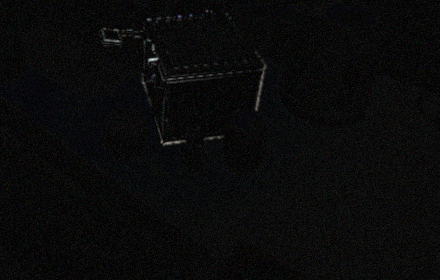

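```bash
python3 - <<'E'
from h import *
for n,(x0,x1,y0,y1) in(("side",(315,440,220,365)),("scene",(335,475,205,350)),):
    d=eyes.snapshot(n); e=cv2.cvtColor(d["pixels"],cv2.COLOR_RGB2GRAY); o=cv2.cvtColor(cv2.imread(f"pics/{n}0.png"),cv2.COLOR_BGR2GRAY)
    a=np.float32(o[y0:y1,x0:x1]);b=np.float32(e[y0:y1,x0:x1])
    W=np.eye(2,3,dtype=np.float32); c,W=cv2.findTransformECC(a,b,W,cv2.MOTION_EUCLIDEAN,(3,200,1e-6)); cx=np.array([(x1-x0)/2,(y1-y0)/2,1]); print(n,c,W@cx-cx[:2],W[1,0])
    P=c2w(C0,[0,0,85])[0]; J=[proj(d,P+v)[0]-proj(d,P)[0] for v in np.eye(3)]; print(np.array(J).round(3).tolist())
E
```

```text
side 0.9920572110916159 [ 0.05697295 -0.2020612 ] 0.0044526006
[[0.456, -0.118], [-0.274, -0.224], [0.012, -0.467]]
scene 0.9937388281485312 [-0.1629316  -0.28065645] 0.0017203221
[[0.289, -0.228], [-0.424, -0.2], [0.037, -0.409]]
```

```bash
python3 -c "
from workcell import ctrl
print(ctrl.state()['time'],ctrl.job_done())"
```

```text
the job is handed in; nothing more can be done
22.6333 None
```

The caddy job is done and handed in at 22.6 s of the 64 s allowed.

- **Opening:** I pushed the catch aside until it met its stop at about 9.5 N. I then pressed the lever to its stop at about 12 N and held it there for just over 3 s, with the lid wide open.
- **Closing:** I let the lever up over about 7 s, in contact almost the whole way. The last reading in contact was 3 N with the lid nearly shut. I then pushed the catch back until it met its stop at about 12 N.

**Last checks:**
- The lid is shut, the lever is up, and the gripper is clear, about 120 mm above the catch, reading no contact force.
- The catch is home. It sits about 1 mm further home than in the first picture, which may be view error.
- The camera pictures show the caddy shifted by less than about 1 mm and turned by at most a few mrad. In the two fixed cameras the nearby items show no visible movement.

**Disagreements:** The first caddy positions from the scene and side cameras differed by about 10 mm, so I used the wrist camera for positioning. The finger half-thickness also turned out to be about 11 mm rather than the 7 mm I first read from the picture. As a result, both stops came a few millimetres sooner than I first expected.

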